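# Unpin and load a spacer magazine

### The arm

A 6-joint arm with a two-finger parallel gripper is mounted at the origin on the work surface. World frame = base frame: x ahead of the robot, y to its left, z up, the work surface at z = 0. Lengths are in mm, angles in rad, forces in N, time in s.
With the tool pointing down it reaches from about 275 to 825 mm from the base axis. Payload 4.9 kg.
Tool frame: the origin (TCP) lies on the centre line of the jaws, within the pads' length; the fingertips stand 22 mm ahead of it and the grasp point (between the pads) lies 3 mm ahead of it; z points along the fingers, y is the line along which they close (so a half turn about z gives the same grasp; the last joint's range is limited). The gripper opens to 85 mm and grips with 20 to 120 N. Pads are 22 mm wide; open, the fingers measure 114 mm over their backs; the gripper's body (76 mm by 85 mm) begins 54 mm behind the grasp point. The pads swing forward as they close: fully open they stand 13 mm farther back than shut.
Start: joints at [-1.4, 0.326, -0.193, 1.052, 0, 1.437], TCP at [165.068, -524.663, 253.281] pointing down, gripper open.
Joint ranges: [-2.65, 2.65], [-0.97, 1.79], [-1.3, 1.35], [-1.93, 2.1], [-1.47, 1.37], [-3.14, 3.14]. Speed limits (rad/s): [2.57, 2.57, 3.14, 3.14, 3.14, 3.14].

### API

Orientations are given as a unit quaternion [x, y, z, w].
In Python, from workcell import move_to, move_straight, goto_joints, gripper_to, hold, solve_ik, state, snapshot, Unreachable, hand_in gives the robot as it stands. Calls block until the motion is done:
- move_to(position, orientation): joint-space move of the TCP to a pose.
- move_straight(position, max_speed=150, rotation=None, max_force=None): straight line of the TCP; rotation=None keeps the orientation; max_speed is the mean speed in mm/s. With max_force (N) it stops when the force on the tool has changed by that much, and returns True; else False.
- goto_joints(angles): joint-space move.
- gripper_to(opening): finger opening in mm; the grip force is fixed at half the most; returns when the fingers have stopped.
- hold(seconds).
- solve_ik(position, orientation): joint angles nearest the present ones, or None.
- state(): the state.
- snapshot(name): name is "scene" or "top"; returns a dict with "color" (384x512x3 uint8, red, green, blue), "fx", "fy", "cx", "cy" (pixels), "cam_to_world" (4x4, takes a point from camera to world coordinates). Camera axes: x right, y down, z forward; pixel columns grow to the right and rows downward; lengths in mm; the calibration is good to about 2 mm. A picture is of the moment at which its call begins. There is no depth.
A pose or a line that the arm cannot do raises Unreachable and nothing moves.
- hand_in(): hands the job in; it is judged then, once.
The state is a dict: "time_s": time; "joints": joint angles; "joint_vel": joint speeds; "effort": joint torques, N m; "tool_pos": TCP position; "tool_rot": TCP orientation; "ft_force": force on the tool from outside, world axes, zero at the start; "moment": the same for the moment, N m; "opening": finger opening in mm; "grasp_force": force on a finger pad.
Only numpy, scipy, OpenCV 4.12 (cv2) and the standard library are available. Lean on these libraries where they do the work, as an engineer would, in place of code of your own. Each camera call takes 0.05 s, during which the arm holds its last target. There are 200 camera calls.

### The job

Pull the yellow spring clip sideways out of the steel stud that locks the magazine's red lid, lay the clip flat in the blue tray, and swing the lid fully open, past upright. Then load the tube: the brass spacer first, right down to the bottom, and the aluminium spacer on top of it. Leave the lid open and do not shift or knock over the other things on the bench.

Things in the scene. Friction and masses are not known exactly. Their poses are not given: they have to be found in the camera images.
- magazine: Fixed gravity magazine: blue base 140 x 90 x 12 mm; at its centre a clear upright tube (outside 54, bore 46 mm, rim 140 mm and bore's floor 12 mm above the bench); a steel stud 25 mm across, 50 mm to the -x side, 168 mm tall; a hinge post on the +x side. Origin on the bench on the tube axis, z up; x runs from stud through tube to hinge; the clip's loop sticks out to +y.
- tube_mouth (a point): Centre of the tube's rim, 140 mm above the bench.
- stud_hole (a point): Centre of the stud's cross hole, 150 mm above the bench; the hole runs along the magazine's y, 10 mm wide and 9 mm high.
- lid (a joint): Angle of the red lid: 0 shut, flat on the tube; 1.57 upright; 1.9 open against its stop. It turns about the magazine's y axis; its hinge is stiff (about 0.2 N m), so it stays where it is left. The clip in the stud blocks it.
- lid_hinge (a point): Centre of the lid's hinge line, 45 mm to the +x side of the tube axis, 144 mm above the bench, along the magazine's y. The lid is 6 mm thick and 100 mm wide along y; its upper face lies 147 mm above the bench when shut.
- lid_bar (a point): Middle of the black bar of the lid's bail handle, a round bar 12 mm thick and 80 mm long along the magazine's y, 165 mm from the hinge line (120 mm to the -x side of the tube when shut, 144 mm above the bench). 38 mm of free space lies between bar and lid; the bar can turn between the fingers as the lid swings.
- clip: Loose yellow spring clip of 6 mm wire, 148 mm long, lying flat on the lid. Origin at the centre of its loop, mid wire, at the start 80 mm from the stud's axis, 150 mm above the bench. x points from the loop along the straight leg (at y = -8 mm), at the start along the magazine's -y. The loop is 38 mm wide over its parallel sides (along y), from 26 mm behind the origin to 30 mm ahead.
- clip_tip (a point): Tip of the clip's straight leg, at x = 122, y = -8 mm in the clip's frame. This leg goes through the stud's hole; the other leg is sprung and hugs the stud's outside. A pull of about 10 N along the clip's own -x frees it; the leg is clear of the stud after 60 mm.
- tray: Fixed blue open tray, 140 (x) x 210 (y) x 28 mm high, walls and floor 5 mm. Origin under its centre.
- brass_spacer: Loose brass tube spacer standing upright, 40 mm across, 60 mm tall, bore 20 mm, about 0.45 kg. Origin at the centre of its underside. Two neighbours stand close, on either side of it.
- alu_spacer: Loose aluminium (silver grey) tube spacer, same size, about 0.15 kg, standing upright. Origin at the centre of its underside. Two neighbours stand close, on either side of it.
- black_spacer: Black plastic spacer, 40 mm across, 60 mm tall, beside the brass spacer; not to be loaded or shifted. Origin at its underside.
- jar: Amber jar, 44 mm across, 85 mm tall, beside the brass spacer. Origin at its underside.
- steel_block: Dark steel block, 50 x 34 x 60 mm high, beside the aluminium spacer. Origin at its underside.
- oil_bottle: Green bottle with a red cap, 44 mm across, 90 mm tall, beside the aluminium spacer. Origin at its underside.
- screwdriver: Screwdriver, 190 mm long, lying beyond the magazine; leave it. Origin under its middle.
- mug: White mug, 80 mm across, 90 mm tall, at the far left; leave it. Origin at its underside.

How it is judged (in metres and radians):
On the way, in this order (a step that is already met when the one before it is completed fails the run):
1. the clip is right out of the stud, the lid still shut (distance between clip and stud_hole above 0.14 m and value of joint lid below 0.15 rad), for 0.1 s.
2. the lid is open past upright (value of joint lid above 1.7 rad), for 0.2 s.
3. the brass spacer is at the bottom of the tube (z of brass_spacer in the frame of magazine between 0.008 and 0.02 m and horizontal distance between brass_spacer and tube_mouth below 0.007 m), for 0.2 s.
4. the aluminium spacer is in the tube on top of it (z of alu_spacer in the frame of magazine between 0.066 and 0.082 m and horizontal distance between alu_spacer and tube_mouth below 0.007 m), for 0.2 s.
At the end, for the whole second after the job is handed in: Lid open past upright (over 1.7 rad); brass spacer on the tube floor, aluminium spacer on top of it (within 7 mm of the tube axis, undersides 8 to 20 and 66 to 82 mm above the bench); the clip, loop and tip, inside the tray, at most 22 mm above its underside; all at rest (all of step 3 and all of step 4 and value of joint lid above 1.7 rad and x of clip in the frame of tray between -0.068 and 0.068 m and y of clip in the frame of tray between -0.103 and 0.103 m and z of each of clip, clip_tip in the frame of tray below 0.022 m and x of clip_tip in the frame of tray between -0.068 and 0.068 m and y of clip_tip in the frame of tray between -0.103 and 0.103 m and linear speed of each of clip, brass_spacer, alu_spacer below 0.03 m/s); the robot touches nothing.
It fails at once if a bystander is shifted by more than 40 mm (distance of any of black_spacer, jar, steel_block, oil_bottle, screwdriver, mug from where it was at the start of the episode above 0.04 m).
It fails at once if a bystander is knocked over (angle between any of black_spacer, jar, steel_block, oil_bottle, mug's own z axis and vertical above 0.6 rad).
It also fails if it takes over 72 s, if anything falls off the work surface, if the arm or the gripper's body presses on something with over 40 N, if the wrist force passes 120 N, or if a joint passes its speed limit or range.

## Working session

There is one attempt and no reset: what is moved stays moved. The work goes in short steps, each a Python script; the robot and the scene stay as the last script left them, time stands still between calls to the robot, and variables do not carry over. Pictures are saved under pics/ and viewed, at most 10 in all, crops included, and the job is handed in when it is done.

```bash
mkdir -p pics; ls; python3 - <<'E'
from workcell import *
import cv2,numpy as np,pickle
d={n:snapshot(n) for n in("scene","top")}
pickle.dump(d,open('s0.pkl','wb'))
for n in d:
    cv2.imwrite(f'pics/{n}0.png',cv2.resize(d[n]['color'][:,:,::-1],(800,600),interpolation=cv2.INTER_CUBIC))
    print(n,d[n]['fx'],d[n]['cx'],d[n]['cy'],np.round(d[n]['cam_to_world'],3).tolist())
s=state();print(s['time_s'],s['tool_rot'],s['opening'])
E
```

```text
pics
scene 442.0008401780153 254.42654456307355 192.08103725015224 [[-0.616, 0.684, -0.39, 1149.453], [0.787, 0.527, -0.32, 457.139], [-0.013, -0.504, -0.864, 1317.303], [0.0, 0.0, 0.0, 1.0]]
top 377.7284919548316 263.89564338027105 193.1740375362944 [[0.016, -0.987, 0.159, 441.526], [-0.999, -0.011, 0.031, 3.398], [-0.029, -0.159, -0.987, 1034.499], [0.0, 0.0, 0.0, 1.0]]
0.1 [ 9.88414489e-01  1.51776699e-01 -2.41151208e-05 -7.94416457e-04] 85.68109088233052
```

View pics/scene0.png

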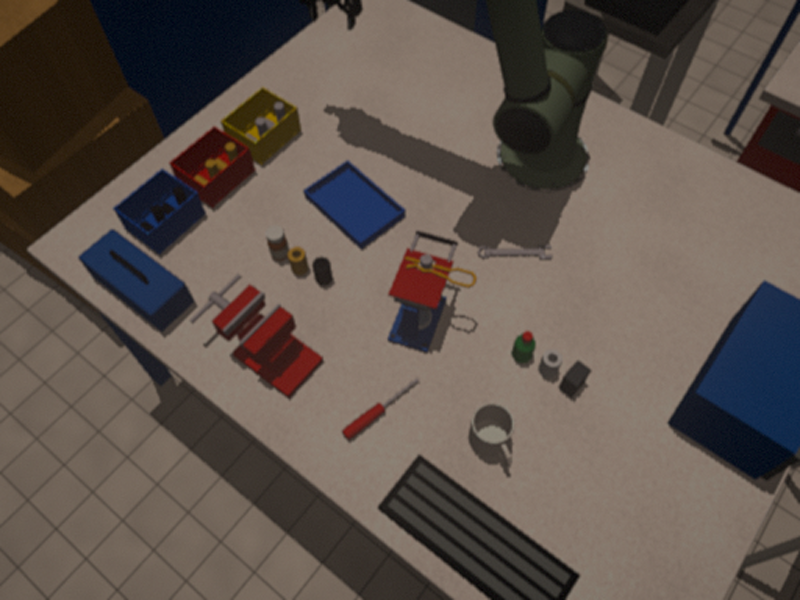

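View pics/top0.png

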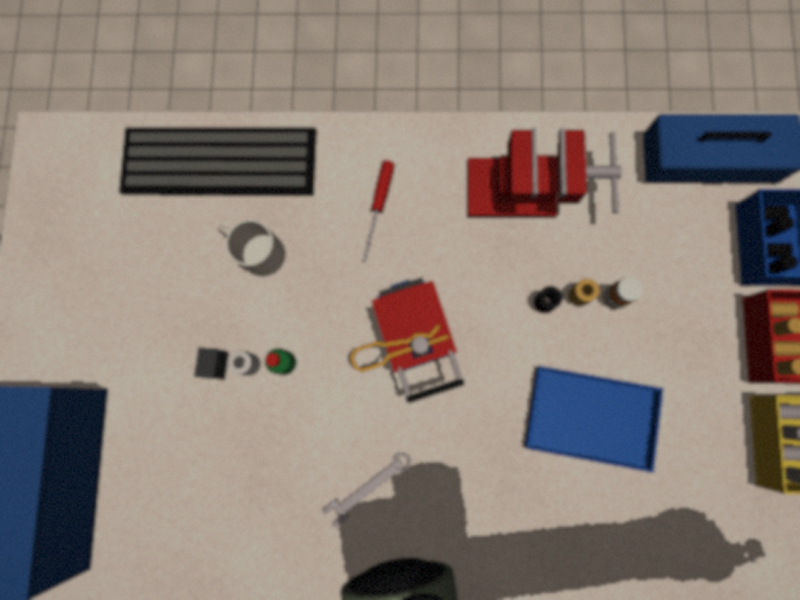

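Scene camera: magazine near (425,280), tray (355,203). Top camera (800x600 view): stud (420,345), bar (435,390), clip loop (368,355), tray (594,418), brass (586,290), alu (243,362). Up is +x and left is +y.

```bash
cat >h.py <<'E'
import numpy as np,cv2
from scipy.spatial.transform import Rotation as Ro
def plane(d,uv,z):
    uv=np.atleast_2d(uv).astype(float);M=np.array(d['cam_to_world'])
    r=np.c_[(uv[:,0]-d['cx'])/d['fx'],(uv[:,1]-d['cy'])/d['fy'],np.ones(len(uv))]@M[:3,:3].T
    return (M[:3,3]+r*((z-M[2,3])/r[:,2])[:,None])[:,:2]
def mask(d,box,lo,hi,s=1.5625):
    hsv=cv2.cvtColor(d['color'],cv2.COLOR_RGB2HSV)
    m=cv2.inRange(hsv,np.array(lo),np.array(hi))
    b=[int(v/s) for v in box];k=np.zeros_like(m);k[b[1]:b[3],b[0]:b[2]]=255
    return m&k
def big(m):
    c,_=cv2.findContours(m,cv2.RETR_EXTERNAL,cv2.CHAIN_APPROX_NONE)
    return max(c,key=cv2.contourArea)[:,0,:] if c else None
def pts(m): return np.argwhere(m)[:,::-1]
E
python3 - <<'E'
import pickle
from h import *
D=pickle.load(open('s0.pkl','rb'));t=D['top'];s=D['scene']
def rect(p):
    r=cv2.minAreaRect(p.astype(np.float32));return np.round(r[0],1),np.round(r[1],1),round(r[2],1)
# tray rim z=28
for n,d,b in(('top',t,(500,340,690,490)),('scene',s,(290,150,415,255))):
    m=mask(d,b,(105,120,40),(125,255,255));print(n,'tray',rect(plane(d,big(m),28)))
for n,d,b in(('top',t,(350,270,480,410)),('scene',s,(370,225,480,310))):
    red=mask(d,b,(0,150,60),(8,255,255))|mask(d,b,(172,150,60),(180,255,255))
    print(n,'lid',rect(plane(d,big(red),147)))
    y=mask(d,b,(15,130,80),(32,255,255));P=plane(d,pts(y),150)
    print(n,'clip',rect(P),len(P))
for n,d,b in(('top',t,(395,365,475,410)),('scene',s,(405,225,465,250))):
    k=mask(d,b,(0,0,0),(180,255,45));c=big(k)
    print(n,'bar',rect(plane(d,c,146)),len(c))
# zoom picture
A=[cv2.resize(d['color'][y0:y1,x0:x1,::-1],(400,300),interpolation=cv2.INTER_CUBIC) for d,x0,x1,y0,y1 in((t,216,316,172,247),(t,326,426,155,230),(t,110,210,195,270),(s,236,316,140,200))]
cv2.imwrite('pics/z.png',np.vstack([np.hstack(A[:2]),np.hstack(A[2:])]))
E
```

```text
top tray (array([ 412.6, -268.5]), array([207.6, 132.8]), 80.5)
scene tray (array([ 418.6, -270.6]), array([205.5, 136.6]), 80.3)
top lid (array([549.4,  31. ]), array([115.9,  96.7]), 18.7)
top clip (array([515.6,  52.2]), array([ 34.2, 146.1]), 19.3) 229
scene lid (array([563.9,  32.8]), array([87.2, 98.3]), 18.2)
scene clip (array([518.5,  50. ]), array([ 36.5, 146.1]), 20.8) 150
top bar (array([452.6,  -3.6]), array([ 4.4, 78.7]), 19.1) 66
scene bar (array([455.1,  -5.9]), array([ 5.5, 74.6]), 19.0) 44
```

View pics/z.png

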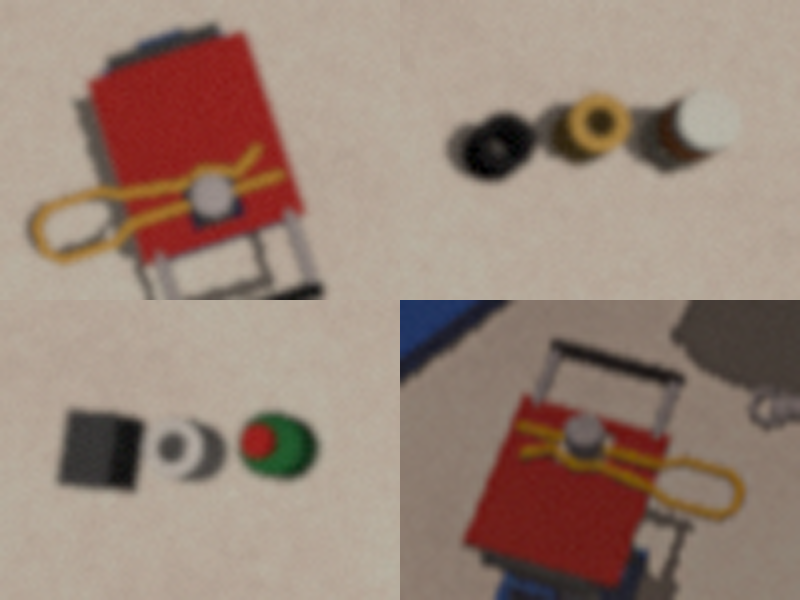

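Crops: stud top at top-camera pixel ≈(269,220.8) and scene ≈(273.4,166.8). Brass ring centre is at top pixel ≈(375.5,185.5), alu ring at ≈(154.5,232.5). Magazine yaw is ≈19°. Next I refine the rings and stud in both views.

```bash
python3 - <<'E'
import pickle
from h import *
D=pickle.load(open('s0.pkl','rb'));t=D['top'];s=D['scene']
print('stud',plane(t,(269,220.75),168),plane(s,(273.4,166.8),168))
for n,d,B in(('top',t,{'brass':(570,270,605,310),'alu':(228,345,262,380),'stud':(405,330,435,357),'black':(525,280,570,315)}),('scene',s,{'brass':(284,243,312,280),'alu':(536,345,568,382),'stud':(415,250,440,270),'black':(310,255,335,285)})):
    for k,b in B.items():
        if k=='brass': m=mask(d,b,(12,80,95),(32,255,255))
        elif k=='black': m=mask(d,b,(0,0,0),(180,255,60))
        elif k=='alu': m=mask(d,b,(0,0,150 if n=='top' else 120),(180,38,255))
        else: m=mask(d,b,(0,0,90),(180,50,255))
        c=big(m)
        z=168 if k=='stud' else 60
        P=plane(d,c,z).astype(np.float32)
        print(n,k,cv2.boundingRect(c),np.round(cv2.minEnclosingCircle(P),1) if 0 else [np.round(v,1) for v in cv2.fitEllipse(P)])
h={}
for n,d,b in(('top',t,(225,345,268,380)),('scene',s,(530,340,575,385)),('scene',s,(280,240,315,282))):
    x0,y0,x1,y1=[int(v/1.5625) for v in b]
    print(n,x0,y0);print(d['color'][y0:y1,x0:x1].mean(2).astype(int))
E
```

```text
stud [[516.98725472  17.83503049]] [[522.71105357  22.14111959]]
top brass (368, 178, 17, 16) [array([ 622.2, -256.3]), array([38.1, 40.4]), np.float64(3.2)]
top alu (146, 224, 14, 19) [array([493. , 322.3]), array([33.5, 45.7]), np.float64(82.0)]
top stud (263, 216, 12, 11) [array([516.5,  18.8]), array([21.3, 23. ]), np.float64(146.7)]
top black (341, 184, 19, 15) [array([ 606.1, -189.5]), array([32.5, 48.2]), np.float64(29.4)]
scene brass (184, 157, 12, 10) [array([ 623.2, -259.9]), array([37.2, 38.1]), np.float64(169.9)]
scene alu (348, 224, 12, 10) [array([496.6, 318.1]), array([31.9, 34.8]), np.float64(20.5)]
scene stud (270, 163, 6, 6) [array([521. ,  17.2]), array([16.6, 19.3]), np.float64(106.2)]
scene black (201, 165, 12, 17) [array([ 623.4, -183.4]), array([34.2, 73.4]), np.float64(141.8)]
top 144 220
[[164 166 167 166 168 169 165 167 164 166 165 165 165 167 167 165 167 167
  169 169 167 167 166 169 169 168 167]
 [164 164 166 166 167 166 165 167 166 166 165 165 165 168 168 168 167 168
  169 167 167 167 168 170 170 168 171]
 [161 162 164 169 168 167 168 165 164 164 166 166 
[... 7673 characters left out ...]
2  44  46  43  44  44  42  45
   56  87 111  73]
 [124 124 124 123 123 125 123 100  63  40  43  44  44  41  42  44  42  46
   57  80 111  79]
 [123 123 124 123 125 124 125 117  82  50  42  43  42  45  44  44  47  54
   61  84 115  98]
 [123 121 122 125 123 123 124 124 106  72  51  46  46  45  47  50  54  61
   73 101 122 112]
 [124 123 122 122 121 122 123 124 120  96  70  54  54  52  54  55  58  75
  100 119 126 116]
 [124 125 122 124 118 120 121 123 124 120  97  73  65  68  68  69  75 100
  118 125 125 115]
 [123 124 125 122 119 120 121 122 124 124 116  99  93  94  96  96 100 117
  124 124 124 116]
 [122 122 124 123 121 122 122 123 122 122 122 118 119 118 119 119 120 121
  122 124 123 122]]
```

```bash
cat >>h.py <<'E'
from workcell import *
T=np.array([567.,35.]);YAW=np.deg2rad(19.2)
e=np.array([np.cos(YAW),np.sin(YAW)]);n=np.array([-e[1],e[0]])
C=np.array([415.5,-269.5]);u=np.array([.167,.986]);TA=np.deg2rad(-9.6)
def quat(a):
    y=np.array([np.cos(a),np.sin(a),0]);z=np.array([0,0,-1.]);return Ro.from_matrix(np.c_[np.cross(y,z),y,z]).as_quat()
def best(p,a):
    """closing angle a or a+pi, whichever keeps joint 6 nearer centre"""
    c=[(abs(j[5]),b) for b in(a,a+np.pi) for j in[solve_ik(p,quat(b))] if j is not None]
    return min(c)[1]
def P(xy,z): return [float(xy[0]),float(xy[1]),float(z)]
def st():
    s=state();print(round(s['time_s'],2),np.round(s['tool_pos'],1),'op',round(s['opening'],1),'gf',round(s['grasp_force'],1),'F',np.round(s['ft_force'],1),'j',np.round(s['joints'],2))
E
python3 - <<'E'
from h import *
t=plane;import pickle
D=pickle.load(open('s0.pkl','rb'))
print('alu',t(D['top'],(152.6,231.4),60),t(D['scene'],(353.3,228.7),60),'blk',t(D['top'],(350,191.75),60),'jar',t(D['top'],(403,185),85))
o=T-42*e+80*n
a=best(P(o,260),YAW);print('a',a)
gripper_to(65)
move_to(P(o,230),quat(a));move_straight(P(o,160),rotation=None,max_force=15)
st();gripper_to(20);st()
b=move_straight(P(o+78*n,160),max_speed=120);st();hold(.1)
d=snapshot('top');cv2.imwrite('pics/c1.png',d['color'][150:300,150:400,::-1].repeat(3,0).repeat(3,1))
open('a.txt','w').write(str(a))
E
```

```text
alu [[494.72309504 321.21530738]] [[497.24757352 318.7136943 ]] blk [[ 604.62832722 -189.81344304]] jar [[ 619.22095534 -318.40320059]]
a 0.33510321638291124
3.57 [501.4  96.5 160.4] op 65.1 gf 0.0 F [ 1.  -0.5  0.1] j [ 0.05  0.34 -0.43  0.8  -0.    1.28]
3.95 [501.9  96.7 161. ] op 35.5 gf 59.5 F [-0.3  0.1  3.7] j [ 0.05  0.34 -0.43  0.8  -0.    1.28]
4.75 [475.2 170.4 159.8] op 35.7 gf 59.7 F [0.4 1.3 0.4] j [ 0.2   0.33 -0.45  0.79  0.    1.43]
```

View pics/c1.png

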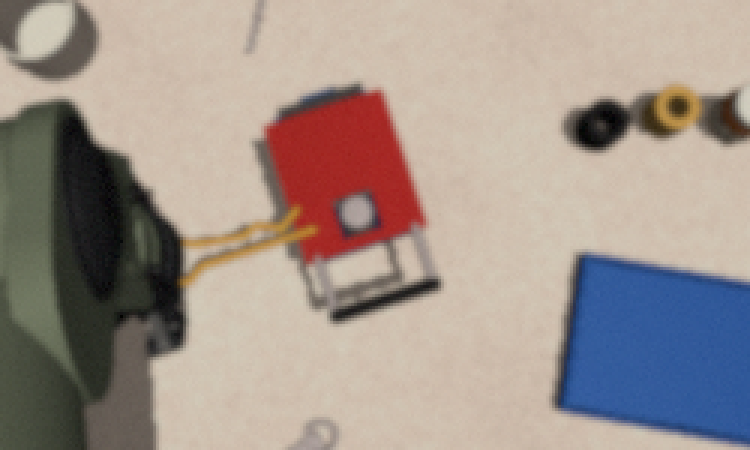

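The clip is out: its tip is at crop px (315,230), clear of the stud at (357,212), and the lid is still shut. Next I lay it in the tray.

```bash
python3 - <<'E'
from h import *
a=float(open('a.txt').read());q=quat(a+(TA-YAW))
p=state()['tool_pos'];move_straight([p[0],p[1],240],max_speed=200)
o=C+48*u
move_to(P(o,200),q);move_straight(P(o,60),max_speed=200);st()
print(move_straight(P(o,20),max_speed=60,max_force=6));st()
gripper_to(60);hold(.1);move_straight(P(o,150),max_speed=250)
st()
# bar
b=T-120*e
gripper_to(34)
a=best(P(b,260),YAW)
move_to(P(b,210),quat(a));print('a',a);st()
d=snapshot('top');cv2.imwrite('pics/c2.png',d['color'][130:330,220:450,::-1].repeat(3,0).repeat(3,1))
E
```

```text
7.78 [ 424.3 -222.2   60.7] op 35.4 gf 59.9 F [ 0.4  0.  -1.1] j [-0.64  0.43 -0.62  0.52  0.    1.1 ]
True
8.34 [ 423.3 -222.1   26.2] op 35.4 gf 66.1 F [-2.6  0.6 11.5] j [-0.64  0.49 -0.65  0.44 -0.    1.1 ]
9.44 [ 423.2 -221.9  149.4] op 60.2 gf 0.0 F [-0.7  0.  -0.5] j [-0.64  0.3  -0.53  0.75  0.    1.1 ]
a 0.33510321638291124
10.72 [453.7  -5.  209.7] op 33.9 gf 0.0 F [-0.1  0.5 -0.4] j [-0.17  0.19 -0.5   0.88 -0.    1.06]
```

View pics/c2.png

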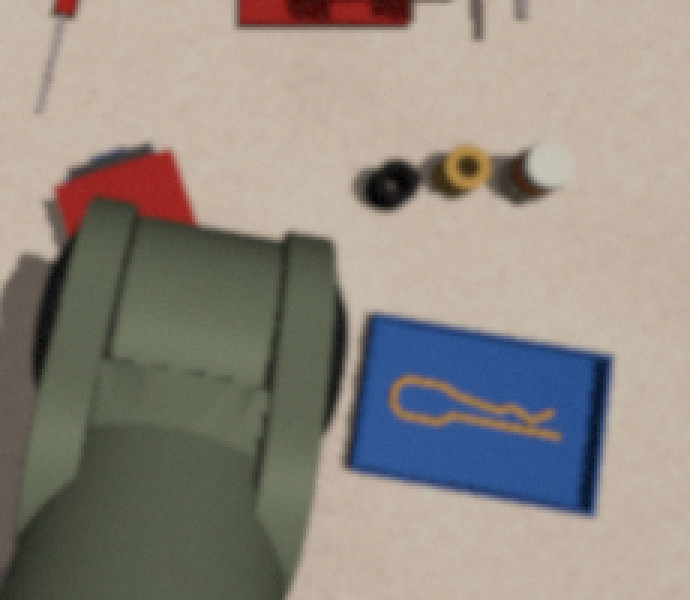

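The clip lies flat inside the tray, loop at crop px (410,400) and tip at (560,437). Next is the lid.

```bash
python3 - <<'E'
from h import *
b=T-120*e
print(move_straight(P(b,149),max_speed=120,max_force=12));st()
gripper_to(8);st()
H=T+45*e
for th in np.linspace(0,1.88,11)[1:]:
    c=H-165*np.cos(th)*e
    if move_straight(P(c,149+165*np.sin(th)),max_speed=170,max_force=45): print('stop',th);break
    F=state()['ft_force'];print(round(th,2),np.round(F,0),end=' ')
st()
E
```

```text
False
11.43 [453.9  -5.  149.1] op 34.2 gf 0.0 F [-0.5  0.4  0.5] j [-0.17  0.26 -0.59  0.73  0.    1.06]
11.77 [453.9  -4.9 149.9] op 9.5 gf 58.5 F [-2.8 -1.6  6.4] j [-0.17  0.26 -0.59  0.73 -0.    1.06]
0.19 [-1. -4. -1.] 0.38 [-4. -6.  1.] 0.56 [-9. -7.  5.] 0.75 [-15.  -9.  14.] 0.94 [-22.  -9.  29.] 1.13 [-10.  -5.  28.] 1.32 [-6. -3. 23.] 1.5 [ 1. -3. 12.] 1.69 [ 1. -4. 10.] 1.88 [ 3. -3.  7.] 15.1 [659.5  66.  306.8] op 9.4 gf 63.9 F [ 2.9 -3.   7.1] j [-0.01  0.52  0.24  1.29 -0.    1.22]
```

```bash
python3 - <<'E'
from h import *
gripper_to(32);p=state()['tool_pos'];move_straight([p[0],p[1],375],max_speed=200)
B=np.array([622.7,-257.8]);w=np.deg2rad(6.5)
a=best(P(B,160),w)
move_to(P(B,170),quat(a))
d=snapshot('scene');gripper_to(62);
move_straight(P(B,60),max_speed=150,max_force=12);st();gripper_to(30);st()
move_straight(P(B,240),max_speed=200);st();print(a)
cv2.imwrite('pics/c3.png',d['color'][100:300,150:410,::-1].repeat(3,0).repeat(3,1)[:600,:780])
q=best(P(T,240),YAW+np.pi/2);print('q',q)
move_to(P(T,240),quat(q));move_straight(P(T,208),max_speed=100);hold(.2);st()
for k in('scene','top'):
    d=snapshot(k);np.save(k+'b.npy',d['color'])
S=np.load('sceneb.npy');cv2.imwrite('pics/c4.png',cv2.resize(S[120:220,220:330,::-1],(660,600),interpolation=cv2.INTER_CUBIC))
E
```

```text
18.7 [ 623.4 -258.2   60.9] op 62.2 gf 0.0 F [ 0.5 -0.4  0.6] j [-0.5   0.72 -0.06  0.79 -0.    0.96]
19.03 [ 623.9 -258.3   61.8] op 37.6 gf 60.4 F [0.9 0.1 6.8] j [-0.5   0.72 -0.06  0.79  0.    0.96]
20.08 [ 621.8 -257.3  238.2] op 37.8 gf 60.6 F [ 0.3  0.1 -3.7] j [-0.5   0.57  0.15  1.16 -0.    0.96]
0.11344640137963143
q 1.9058995431778079
21.98 [567.6  34.8 208.8] op 37.8 gf 60.5 F [-0.5  0.4 -4.6] j [-0.07  0.39 -0.21  0.96 -0.   -0.4 ]
```

View pics/c3.png

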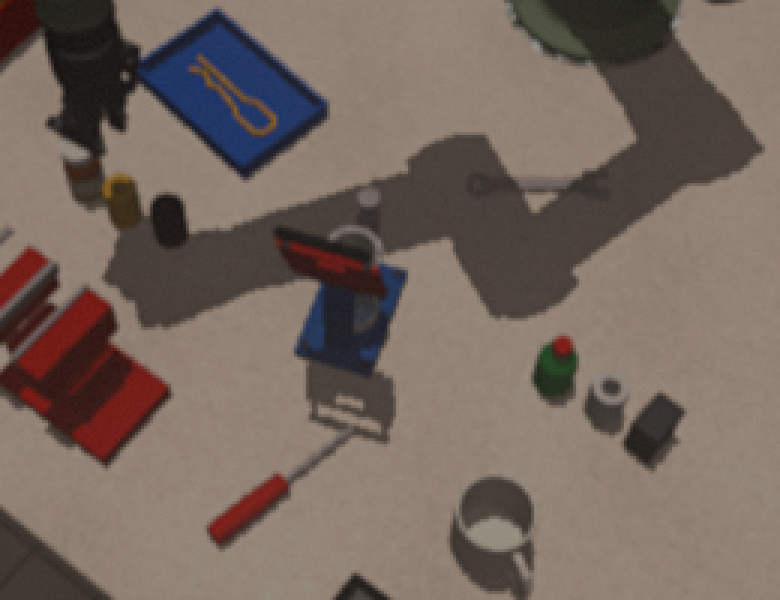

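View pics/c4.png

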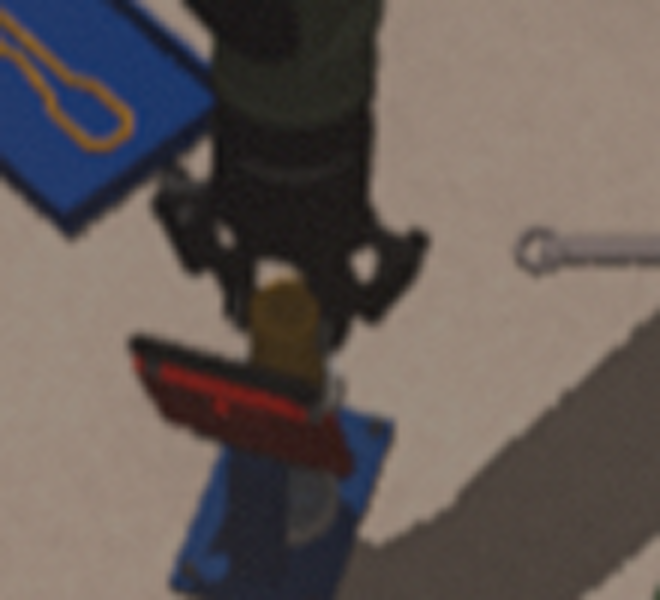

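The lid is open past upright (bar above the hinge at crop px (320,245)). The brass spacer hangs over the mouth, with the lid hiding the tube. I descend with a force guard and a small offset search.

```bash
cat >>h.py <<'E'
def insert(start_z,low_z,offs):
    """guarded descent; on contact above the rim depth try the next offset (mm in e,n)"""
    for i,j in offs:
        c=T+i*e+j*n
        move_straight(P(c,start_z),max_speed=60)
        if not move_straight(P(c,low_z),max_speed=50,max_force=9): print('in',i,j);st();return c
        s=state();print('hit',i,j,np.round(s['tool_pos'],1),'F',np.round(s['ft_force'],1),'M',np.round(s['moment'],2))
E
python3 - <<'E'
from h import *
c=insert(208,185,[(0,0),(-2,0),(2,0),(0,2),(0,-2)])
if c is not None:
    print(move_straight(P(c,166),max_speed=60,max_force=12));st()
E
```

```text
in 0 0
22.94 [566.9  35.  184.7] op 38.0 gf 60.6 F [-0.1 -0.1 -3.8] j [-0.07  0.41 -0.25  0.91 -0.   -0.4 ]
False
23.41 [566.6  35.  165.5] op 37.5 gf 60.6 F [ 0.7 -0.8 -3.8] j [-0.07  0.43 -0.27  0.87  0.   -0.4 ]
```

```bash
python3 - <<'E'
from h import *
gripper_to(58);p=state()['tool_pos'];hold(.2);move_straight([p[0],p[1],260],max_speed=200)
A=np.array([496.,320.]);a=best(P(A,170),0.)
move_to(P(A,190),quat(a))
d=snapshot('top');cv2.imwrite('pics/c5.png',cv2.resize(d['color'][150:270,90:290,::-1],(800,480),interpolation=cv2.INTER_CUBIC))
move_straight(P(A,60),max_speed=150,max_force=12);st();gripper_to(30);st()
move_straight(P(A,240),max_speed=200);st()
move_to(P(T,240),quat(best(P(T,240),YAW+np.pi/2)));move_straight(P(T,208),max_speed=100);st()
E
```

```text
26.78 [496.8 320.2  60.9] op 58.1 gf 0.0 F [ 0.1  0.4 -0. ] j [ 0.45  0.59 -0.32  0.66 -0.   -1.12]
27.09 [496.8 320.5  61.5] op 37.8 gf 60.2 F [-0.6 -0.8  6.7] j [ 0.45  0.59 -0.32  0.66 -0.   -1.12]
28.14 [495.3 319.6 238.7] op 37.7 gf 60.2 F [-0.4 -0.5 -2.4] j [ 0.45  0.41 -0.11  1.06  0.   -1.12]
29.73 [566.8  35.8 207.9] op 38.1 gf 60.2 F [ 0.3  0.3 -1.1] j [-0.07  0.39 -0.22  0.96  0.   -0.4 ]
```

View pics/c5.png

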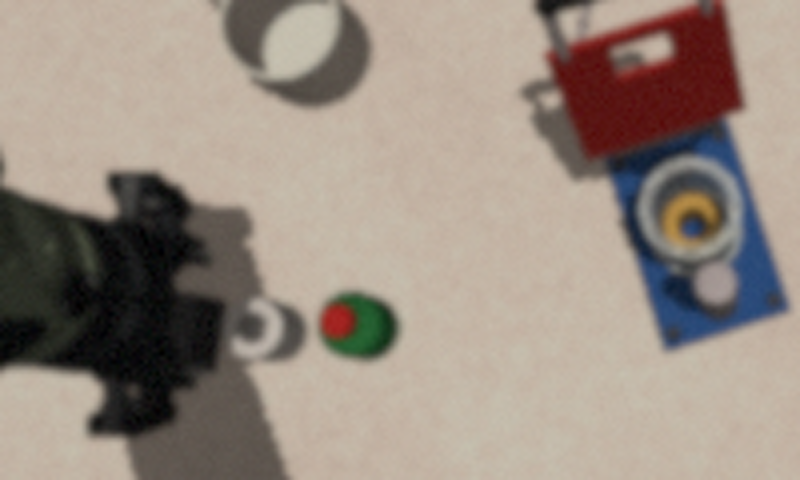

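The brass spacer is down in the tube (crop px (690,215)), the lid is open, and alu is gripped. Next I insert alu.

```bash
python3 - <<'E'
from h import *
c=insert(208,185,[(0,0),(-2,0),(2,0),(0,2),(0,-2)])
if c is not None:
    print(move_straight(P(c,166),max_speed=60,max_force=12))
    gripper_to(58);hold(.3);move_straight(P(c,280),max_speed=200)
    move_to([450,300,300],quat(best([450,300,300],0.)));st()
d=snapshot('top');cv2.imwrite('pics/c6.png',cv2.resize(d['color'][130:320,120:440,::-1],(800,475),interpolation=cv2.INTER_CUBIC))
E
```

```text
in 0 0
30.59 [566.9  35.  184.7] op 37.8 gf 60.2 F [ 0.5 -0.3 -0.3] j [-0.07  0.41 -0.25  0.91  0.   -0.4 ]
False
33.52 [450.3 299.3 299.3] op 58.0 gf 0.0 F [ 0.2 -0.3 -0.6] j [ 0.45  0.28 -0.13  1.16 -0.   -1.12]
```

View pics/c6.png

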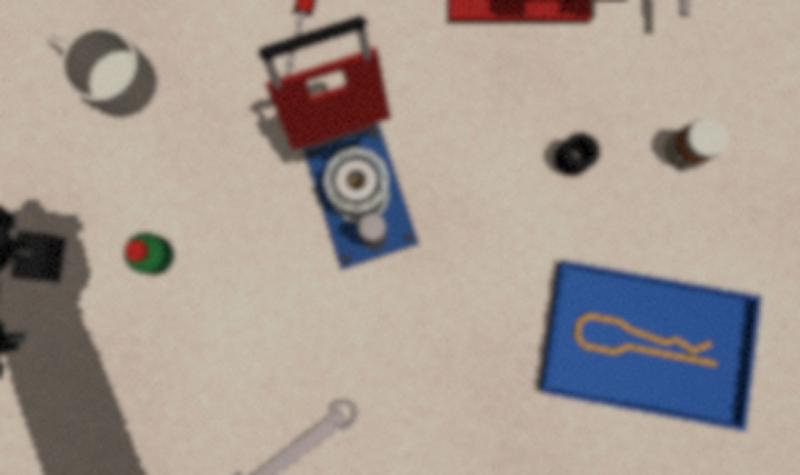

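The alu spacer sits in the tube (px (356,181)) with brass below, the clip is in the tray, and the bystanders stand. I check the lid angle from the bar's pixel and then hand in.

```bash
python3 - <<'E'
from h import *
d=snapshot('top');H=T+45*e
x=[(th,float((plane(d,(246,145.2),144+165*np.sin(th))[0]-H)@e+165*np.cos(th))) for th in np.arange(1.55,2.0,.05)]
th=min(x,key=lambda v:abs(v[1]))[0];print('lid',th)
if th>1.77: print(hand_in())
E
```

```text
lid 1.8500000000000003
the job is handed in; nothing more can be done
None
```

I handed the job in at about 34 s of the 72 s limit. The clip lies flat in the tray, the lid is open at about 1.85 rad, and the brass then the aluminium spacer are in the tube. The last picture showed no bystander knocked over or visibly shifted; I have not seen the judge's verdict.

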